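# Pull a push-on knob off the exposure timer

## Robot

A 7-joint arm with a two-finger parallel gripper is mounted at the origin on a cart in front of the work surface, level with it; the furniture and walls round the work are solid. World frame = base frame: x ahead of the robot, y to its left, z up, the work surface at z = 0. Lengths are in m, angles in rad, forces in N, time in s.
With the tool pointing down it reaches from about 0.425 to 0.875 m from the base axis. Payload 4.7 kg.
Tool frame: the origin (TCP) lies on the centre line of the jaws, within the pads' length; the fingertips stand ahead of it and the grasp point (between the pads) lies 2 mm behind it (nose_length is the z of the fingertips in the tool frame, in m); z points along the fingers, y is the line along which they close (so a half turn about z gives the same grasp; the last joint's range is limited). The gripper opens to 87 mm and grips with 3 to 60 N. Pads are 19 mm wide; open, the fingers measure 117 mm over their backs; the gripper's body (75 mm by 190 mm) begins 51 mm behind the grasp point.
Start: joints at [1.345, 0.321, -0.07, 1.45, 0.023, 1.371, -0.057], TCP at [0.154, -0.631, 0.24] pointing down, gripper open.
Joint ranges: [-2.86, 2.86], [-0.3, 2.09], [-1.38, 1.24], [0.06, 2.45], [-1.56, 4.7], [0.09, 2.05], [-2.69, 2.69]. Speed limits (rad/s): [2.57, 2.57, 3.14, 3.14, 3.14, 3.14, 3.14].

## Interface

Orientations are given as a rotation vector (axis times angle).
In Python, from bench import * gives the robot as it stands.
- The arm moves only by the tool send_rows, never from a script. Its arguments are lists of equal length, an entry for each row: "xyz": the shift along the tool's x, y, z in mm, a list of three; "dr": the turn, a rotation vector about the tool's x, y, z in rad, a list of three. A call has exactly 10 rows; each row is the pose to reach, as a shift and turn from the pose commanded when the call began, along the tool's axes at that moment; what a row does not reach only later rows make up. A row lasts 1/12 s, in which the tool goes at most 41.7 mm and 7.16 degrees, less where a joint would pass 70% of its speed; a pose out of reach is approached as far as the arm can. A call with a gripper value outside its range is refused whole. "jaw" is the finger opening in mm, from 0 to 87, set as the call begins (left out, the last holds). The fingers move at their own pace and stop on an object; "grip_force" is the grip in N (left out, the last holds). Time passes only in rows, so rows that repeat a pose let the fingers close, or fill a call up. It gives the time, the measured TCP pose, the force, the opening and the grip force at its end, in the units of the state.
- get_state(): the state, without advancing time (a new reading comes with each control period).
- get_image(name): name is "scene" or "top" or "wrist"; returns the picture (384x512x3 uint8, red, green, blue); there is no depth.
- calibration(name): a dict with "vfov" (degrees; the focal length in pixels is half the picture's height over the tangent of half this angle, whatever the lens; pixels are square), "cx", "cy" (the principal point, pixels), "rvec" (rotation vector, rad) and "tvec" (3), from world to camera coordinates, as OpenCV has them; the wrist camera has in their place "hand_eye" (4x4, takes a point from camera to tool coordinates, whose origin is the TCP and whose axes are the flange's). Camera axes: x right, y down, z forward; pixel columns grow to the right and rows downward; lengths in m; the calibration is good to about 2 mm. The wrist camera is an equidistant fisheye: a pixel r from the principal point sees the ray r / f radians off the axis. A picture is of the moment at which its call begins: read the wrist's pose just before it. calibration takes no time and is no camera call.
- close_job(): hands the job in; it is judged then, once.
The state is a dict: "time": time; "joint_positions": joint angles; "qd": joint speeds; "joint_torque": joint torques, N m; "position": TCP position; "tool_rot": TCP orientation; "ft_force": force on the tool from outside, world axes, zero at the start; "torque": the same for the moment, N m; "grip_width": opening from 0.0 (shut) to 1.0 (fully open); "grip_force": force on a finger pad.
Only numpy, scipy, OpenCV 4.12 (cv2) and the standard library are available. Lean on these libraries where they do the work, as an engineer would, in place of code of your own. Each camera call takes 0.05 s, during which the arm holds its last target. There are 200 camera calls.

## Task

The round dial knob of the exposure timer has to come off so that its shaft can be serviced. Take the knob puller from its rest, slide its fork home under the knob's skirt and pull straight up until the knob pops off; do it with the puller, not with the fingers, without digging the puller into the panel, straining the knob or disturbing the other knob and the things around. Carry the knob in the puller to the grey tray and set the puller down there upright on its foot, with the knob still lying on its fork, and let go.

Things in the scene. Friction and masses are not known exactly. Their poses are not given: they have to be found in the camera images.
- timer: Exposure timer: fixed grey steel box 130 (x) x 160 (y) x 48 mm. Origin: centre of its underside; x runs from its front (rocker switch) to its back (dark window, 1 mm high, from x = 44 mm). Its top is a flat bare metal panel at z = 48 mm, clear in front of the knobs up to x = -59 mm. Two equal shafts at x = 18, y = -40 and +40 mm carry a push-on knob each; which is where changes.
- panel_mid (a point): Middle of the timer's panel, 48 mm above the timer's origin, same axes. Each shaft, 6.8 mm thick, stands in a round brass bushing 12 mm across and 4 mm high on the panel; the knobs sit right down on the shafts, just clear of the bushings.
- dial_knob_mid (a point): Middle of the dial knob, the one to pull: black, plain round top, 16 mm high, skirt 34 mm across, body 27 mm. Its flat underside is 8 mm below this point, 4.5 mm above the panel. Loose, 80 g, but snapped over spring balls in the shaft: about 7 N straight up pops it within 2 mm of lift, then the pull drops; it is clear of the shaft after 13 mm.
- bar_knob_mid (a point): The other knob, to be left seated: black, skirt 30 mm across, with a raised finger bar across its top, 24 mm high in all. Point on its axis 8 mm above its underside.
- puller_grip (a point): Middle of the puller's wooden grip, a rounded block 30 (x) x 20 (y) x 44 mm, to be held across its 20 mm; puller's own axes, z up. Beneath: a guard plate 26 (x) x 56 (y) x 3 mm, its underside 28 mm below this point, a clamp collar with thumbscrew, and the foot on a shank. The UNDERSIDE OF THE FORK lies 70 to 94 mm below this point (clamped where last used; not in the readings). 0.16 kg.
- puller_guard (a point): Underside of the puller's guard plate, same axes. The foot is a steel strip bent to a C, 36 mm wide, open to +x: top arm, back at x = -20 to -23 mm, and a flat fork 2.6 mm thick that reaches x = +18 mm. Its slot is 15 mm wide, open in front, and ends at x = -6 mm: at home the slot's end meets the bushing and the grip is straight above the knob. Free height in the C 26 mm. It gives 0.05 mm per N.
- rest_mid (a point): Fixed wooden rest, 70 x 68 mm; the puller hangs with its guard plate on the rest's two upright cheeks (tops 78 mm above the table; this point is midway between them at that height), its foot free between them. Lift the puller straight up by 75 mm or more to clear it.
- tray_mid (a point): Middle of the floor of the fixed grey parts tray: 96 (x) x 104 (y) mm outside, rim 16 mm above the table, walls 3 mm, floor flat and 3 mm above the table.
- eyelet_press: Green hand press, fixed, to the right of the timer; origin under it. It reaches from x = -131 to +131 mm and y = -48 to +48 mm and is 294 mm high; its lever sticks out towards the robot (ball 260 to 294 mm up at x = -131 to -98 mm). Keep the gripper clear of it.
- ink_pot_0: Ink pot with black lid, 44 mm across, 51 mm high, behind the timer; origin under its centre. Leave it alone.
- tape_1: Roll of masking tape lying flat, 104 mm across, 25 mm high, at the near edge of the table; origin under its centre. Leave it alone.
There are look-alikes about, which are no part of the job. What is shaped like the part that bears dial_knob_mid but red is not meant.

How it is judged:
On the way, in this order (a step that is already met when the one before it is completed fails the run):
1. the fork is home under the dial knob and pulls on it (over 2 N) while it still sits on its shaft, the grip within 6 mm of straight above the knob (horizontal distance between puller_grip and dial_knob_mid below 0.006 m and contact force between puller and dial_knob above 2 N and distance of dial_knob_mid from where it was at the start of the episode below 0.003 m), for 0.02 s.
2. the knob, borne by the puller, is clear of its shaft (20 mm up) (z of dial_knob_mid in the frame of timer above 0.0805 m and horizontal distance between puller_grip and dial_knob_mid below 0.015 m and contact force between puller and dial_knob above 0.05 N), for 0.2 s.
At the end, for the whole second after the job is handed in: the puller stands upright (within 7 degrees) on its foot on the tray's floor, released and at rest, the dial knob lies on its fork inside the tray (within 18 mm of the grip's axis), and the other knob is still seated on its shaft (within 3 mm of its start) (x of dial_knob_mid in the frame of tray_mid between -0.044 and 0.044 m and y of dial_knob_mid in the frame of tray_mid between -0.048 and 0.048 m and z of dial_knob_mid in the frame of tray_mid below 0.016 m and horizontal distance between puller_grip and dial_knob_mid below 0.018 m and z of puller_grip in the frame of tray_mid between 0.065 and 0.098 m and angle between puller_grip's own z axis and vertical below 0.12 rad and linear speed of each of puller, dial_knob below 0.02 m/s and distance of bar_knob_mid from where it was at the start of the episode below 0.003 m); the robot touches nothing.
It fails at once if fingers or arm touch the dial knob (contact force between any of the fingers, the arm and dial_knob above 1 N).
It fails at once if the puller presses on the timer with over 12 N (contact force between puller and timer above 12 N).
It fails at once if the puller strains the dial knob with over 25 N (contact force between puller and dial_knob above 25 N).
It fails at once if the other knob is lifted or pushed by over 4 mm (distance of bar_knob_mid from where it was at the start of the episode above 0.004 m).
It fails at once if the ink pot or the tape is pushed by over 15 mm (distance of any of ink_pot_0, tape_1 from where it was at the start of the episode above 0.015 m).
It also fails if it takes over 64 s, if anything falls off the work surface, if the arm or the gripper's body presses on something with over 40 N, if the wrist force passes 120 N, or if a joint passes its speed limit or range.

## Working session

There is one attempt and no reset: what is moved stays moved. The work goes in short steps, Python scripts to look and compute and a tool call to move; the robot and the scene stay as the last step left them, time stands still between calls to the robot, and variables do not carry over. Pictures are saved under pics/ and viewed, at most 10 in all, crops included, and the job is handed in when it is done.

Besides the shell and the picture viewer there is one more tool, called after "Request:" as name(argument=value, ...) on one line, values as JSON. send_rows: Moves the arm, as the interface text tells. Its arguments: {"type":"object","properties":{"xyz":{"type":"array"},"dr":{"type":"array"},"jaw":{"type":"number"},"grip_force":{"type":"number"}},"required":["xyz","dr"]}

```bash
mkdir -p pics; cat > h.py <<'E'
from bench import *
import numpy as np, cv2
from scipy.spatial.transform import Rotation as R
def save(im,n): cv2.imwrite('pics/'+n,np.ascontiguousarray(im[...,::-1]))
def load(n): return cv2.imread('pics/'+n)[...,::-1]
def ray(name,u,v,st=None):
    c=calibration(name); f=192/np.tan(np.radians(c['vfov'])/2)
    d=np.array([(u-c['cx'])/f,(v-c['cy'])/f,1.])
    if name=='wrist':
        r=np.hypot(d[0],d[1]); d=np.array([d[0]/r*np.sin(r),d[1]/r*np.sin(r),np.cos(r)]) if r>1e-9 else d
        H=np.array(c['hand_eye']); Rt=R.from_rotvec(st['tool_rot']).as_matrix(); p=np.array(st['position'])
        return Rt@H[:3,3]+p, Rt@H[:3,:3]@d
    Rc=R.from_rotvec(c['rvec']).as_matrix(); return -Rc.T@np.array(c['tvec']), Rc.T@d
def onz(name,u,v,z,st=None):
    o,d=ray(name,u,v,st); return o+d*(z-o[2])/d[2]
def proj(name,P,st=None):
    c=calibration(name); f=192/np.tan(np.radians(c['vfov'])/2)
    if name=='wrist':
        H=np.array(c['hand_eye']); Rt=R.from_rotvec(st['tool_rot']).as_matrix()
        q=H[:3,:3].T@(Rt.T@(np.array(P)-st['position'])-H[:3,3]); r=np.hypot(q[0],q[1]); th=np.arctan2(r,q[2])
        return np.array([c['cx']+f*th*q[0]/r,c['cy']+f*th*q[1]/r])
    q=R.from_rotvec(c['rvec']).as_matrix()@np.array(P)+np.array(c['tvec']); return np.array([c['cx']+f*q[0]/q[2],c['cy']+f*q[1]/q[2]])
E
python3 - <<'E'
from h import *
st=get_state();print(st['time'],st['position'],R.from_rotvec(st['tool_rot']).as_matrix().round(3).tolist(),st['grip_width'])
for n in('scene','top','wrist'): save(get_image(n),n+'0.png'); print(n,calibration(n))
a=load('scene0.png');b=load('top0.png')
save(np.vstack([cv2.resize(a,(400,300)),cv2.resize(b,(400,300))]) if 0 else cv2.resize(b,(800,600)),'topbig.png')
E
```

```text
0.0 [ 0.15419022 -0.63091035  0.23846677] [[0.971, 0.237, -0.001], [0.237, -0.971, 0.002], [-0.0, -0.002, -1.0]] 0.9978959087299275
scene {'vfov': 43.84398705717821, 'cx': 246.5830701624641, 'cy': 186.98187851533226, 'rvec': array([ 1.24394163, -2.1645032 ,  1.07247172]), 'tvec': array([0.41428434, 0.34682174, 0.66746802])}
top {'vfov': 52.24192401366818, 'cx': 248.61588006546773, 'cy': 188.8564972680651, 'rvec': array([ 2.19741931, -2.00207244,  0.21232857]), 'tvec': array([0.07178946, 0.59906041, 0.91467072])}
wrist {'vfov': 65.70646984690485, 'cx': 264.9279110634917, 'cy': 189.5925550394524, 'hand_eye': array([[ 1.00013254e-03, -9.62599701e-01, -2.70925848e-01,
         7.37800061e-02],
       [ 9.99998787e-01,  1.28625832e-03, -8.78545007e-04,
        -4.69073221e-04],
       [ 1.19416779e-03, -2.70924641e-01,  9.62599820e-01,
        -1.45280592e-01],
       [ 0.00000000e+00,  0.00000000e+00,  0.00000000e+00,
         1.00000000e+00]])}
```

View pics/topbig.png

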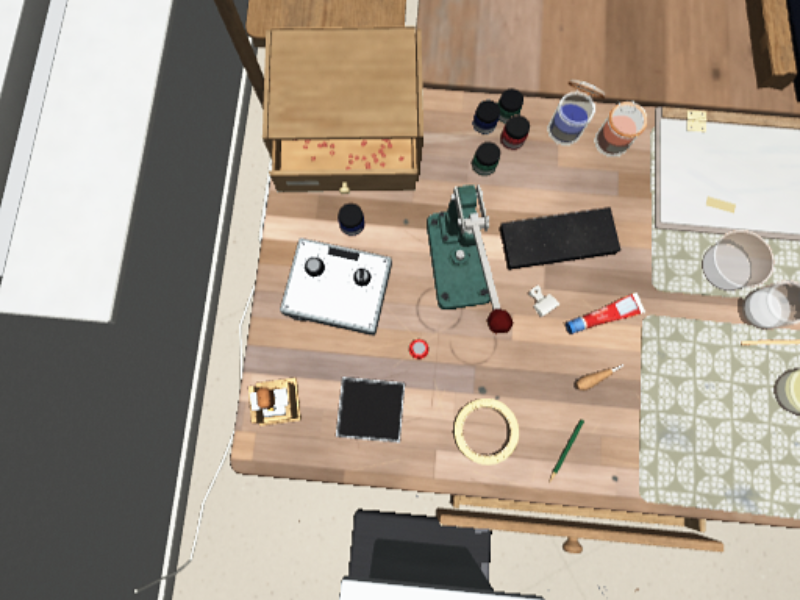

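View pics/scene0.png

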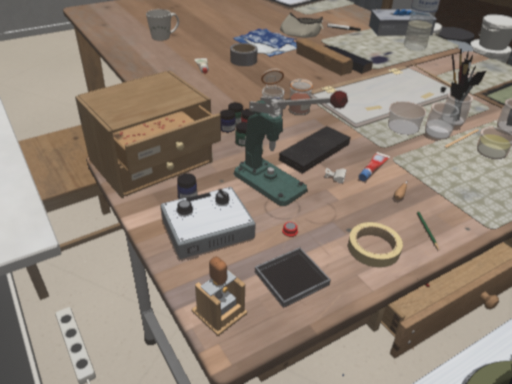

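The top view shows (800x600 px) the timer at (337,285), with knobs at (315,266) and (362,277). The puller hangs in its rest at (270,400), the tray is at (370,408), the press at (460,250), the tape at (486,430), and a red look-alike knob lies on the table at (418,348). Next I'll enlarge the knobs and the puller.

```bash
python3 - <<'E'
from h import *
a=load('scene0.png');b=load('top0.png')
c=lambda im,x,y,w,h:cv2.resize(im[y:y+h,x:x+w],(400,300),interpolation=cv2.INTER_CUBIC)
save(np.vstack([np.hstack([c(b,175,148,80,60),c(b,150,233,60,45)]),np.hstack([c(a,155,175,104,78),c(a,180,245,120,90)])]),'crops.png')
for n in [(315,266),(362,277)]: print(onz('top',n[0]*.64,n[1]*.64,.07))
E
```

```text
[0.62547613 0.24918819 0.07      ]
[0.61431488 0.17197145 0.07      ]
```

View pics/crops.png

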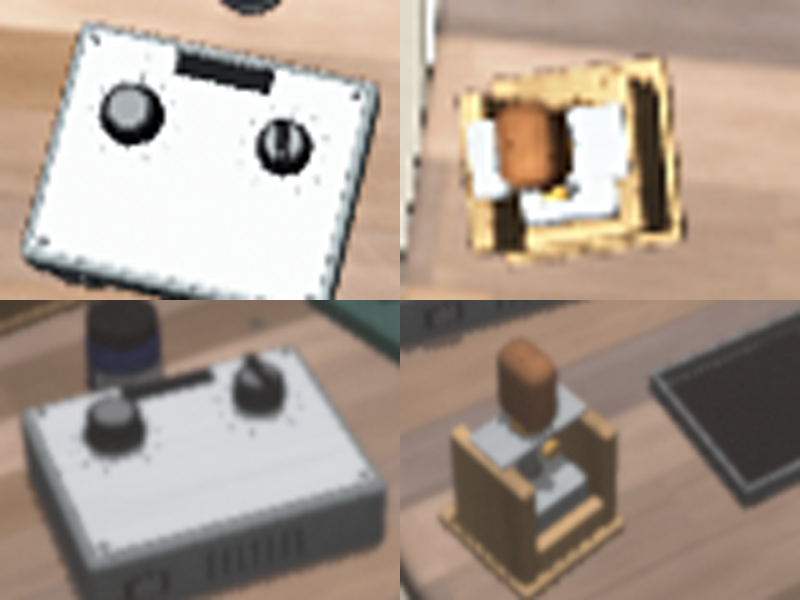

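Dial knob candidates in the top view:
- (201,170) is black with a plain round top, so it fits.
- (231,177) has a finger bar, so it's the bar knob.
- (267,223) is red and not meant.

The dial is the left one, on the +y shaft, and the crop confirms it. Next I'll measure coarse positions.

```bash
python3 - <<'E'
from h import *
T=lambda n,u,v,z:print(n,onz('top',u*.64,v*.64,z).round(3))
# timer panel corners from crop (crop 400x300 from (175,148) 80x60 => /5)
for n,(x,y) in dict(bl=(85,28),br=(378,88),fl=(25,258)).items(): print(n,onz('top',175+x/5,148+y/5,.048).round(4))
b=load('top0.png')
print('dialtop',onz('top',175+130/5,148+106/5,.0685).round(4)); print('barskirt',onz('top',175+283/5,148+150/5,.06).round(4))
T('ball',500,320,.277);T('traytl',340,378,.016);T('traytr',404,382,.016);T('traybl',336,437,.016);T('traybr',401,441,.016)
k=60/400
for n,(x,y,z) in dict(griptop=(530,125,.15),restTL=(465,100,.078),restTR=(660,60,.078),restBR=(685,240,.0),restBL=(475,245,.0)).items(): print(n,onz('top',150+(x-400)*k,233+y*k,z).round(4))
o,d=ray('top',200,200);print('cam',o)
E
```

```text
bl [0.6732 0.2827 0.048 ]
br [0.6551 0.1281 0.048 ]
fl [0.5497 0.2979 0.048 ]
dialtop [0.6284 0.2512 0.0685]
barskirt [0.6149 0.1727 0.06  ]
ball [ 0.525 -0.018  0.277]
traytl [0.455 0.194 0.016]
traytr [0.458 0.089 0.016]
traybl [0.361 0.19  0.016]
traybr [0.364 0.086 0.016]
griptop [0.414  0.2854 0.15  ]
restTL [0.4232 0.3248 0.078 ]
restTR [0.4439 0.2569 0.078 ]
restBR [0.3818 0.2514 0.    ]
restBL [0.3724 0.3314 0.    ]
cam [0.38188092 0.1042404  1.02173897]
```

Request:
send_rows(xyz=[[0,0,-40],[0,0,-80],[0,0,-120],[30,-24,-160],[60,-48,-160],[90,-72,-160],[120,-96,-160],[150,-120,-160],[180,-144,-160],[210,-168,-160]], dr=[[0,0,0],[0,0,0],[0,0,0],[0,0,0],[0,0,0],[0,0,0],[0,0,0],[0,0,0],[0,0,0],[0,0,0]], jaw=60)

```text
time: 0.98
position: [0.3193, -0.4164, 0.3995]
tool_rot: [3.119, 0.376, -0.0]
ft_force: [1.0, 0.1, 0.6]
grip_width: 0.69
grip_force: 0.0
```

Request:
send_rows(xyz=[[32,-25,0],[64,-50,0],[96,-75,0],[128,-100,0],[160,-125,0],[170,-164,0],[178,-204,0],[186,-244,0],[194,-284,0],[202,-324,0]], dr=[[0,0,0],[0,0,0],[0,0,0],[0,0,0],[0,0,0],[0,0,0],[0,0,0],[0,0,0],[0,0,0],[0,0,0]])

```text
time: 1.82
position: [0.4372, -0.0535, 0.3993]
tool_rot: [3.119, 0.376, -0.0]
ft_force: [1.3, -0.2, 0.5]
grip_width: 0.689
grip_force: 0.0
```

```bash
cat > to.py <<'E'
# usage: to.py x y z yaw_deg : tool-axis shift(mm) and dr(tool) to a down-pointing pose with tool x at yaw
import sys
from h import *
x,y,z,yaw=map(float,sys.argv[1:5]); st=get_state()
A=R.from_rotvec(st['tool_rot']); c,s=np.cos(np.radians(yaw)),np.sin(np.radians(yaw))
B=R.from_matrix(np.array([[c,s,0],[s,-c,0],[0,0,-1.]]))
print('t',round(st['time'],2),'pos',np.round(st['position'],4),'F',np.round(st['ft_force'],2),'M',np.round(st['torque'],2),'grip',np.round(st['grip_width'],3),np.round(st['grip_force'],1))
print('shift',(A.inv().apply(np.array([x,y,z])-st['position'])*1000).round(2),'dr',(A.inv()*B).as_rotvec().round(4))
E
python3 to.py .42 .29 .26 17
```

```text
t 1.82 pos [ 0.4372 -0.0535  0.3993] F [ 1.32 -0.24  0.5 ] M [ 0.01 -0.07  0.02] grip 0.689 0.0
shift [  64.97 -337.85  139.13] dr [ 0.0004  0.0004 -0.0569]
```

Request:
send_rows(xyz=[[7,-37,0],[14,-74,0],[21,-111,0],[28,-148,20],[35,-185,40],[42,-222,60],[49,-259,80],[56,-296,110],[65,-338,139],[65,-338,139]], dr=[[0,0,0],[0,0,0],[0,0,0],[0,0,0],[0,0,-0.02],[0,0,-0.03],[0,0,-0.04],[0,0,-0.05],[0,0,-0.057],[0,0,-0.057]])

```text
time: 2.65
position: [0.4178, 0.2918, 0.2584]
tool_rot: [-3.105, -0.472, 0.003]
ft_force: [-1.0, -1.3, 0.4]
grip_width: 0.689
grip_force: 0.0
```

```bash
python3 - <<'E'
from h import *
st=get_state();im=get_image('wrist');save(im,'w1.png');np.save('w1.npy',np.r_[st['position'],st['tool_rot']]);print(st['position'],st['time'])
for P in [(.414,.287,.15),(.41,.29,.078)]:print(proj('wrist',P,st))
save(get_image('scene'),'s1.png')
save(cv2.resize(im,(800,600),interpolation=cv2.INTER_CUBIC),'w1b.png')
E
```

```text
[0.41783649 0.29175732 0.25840678] 2.65
[269.70537482 197.50242782]
[265.28570814 180.9715596 ]
```

View pics/w1b.png

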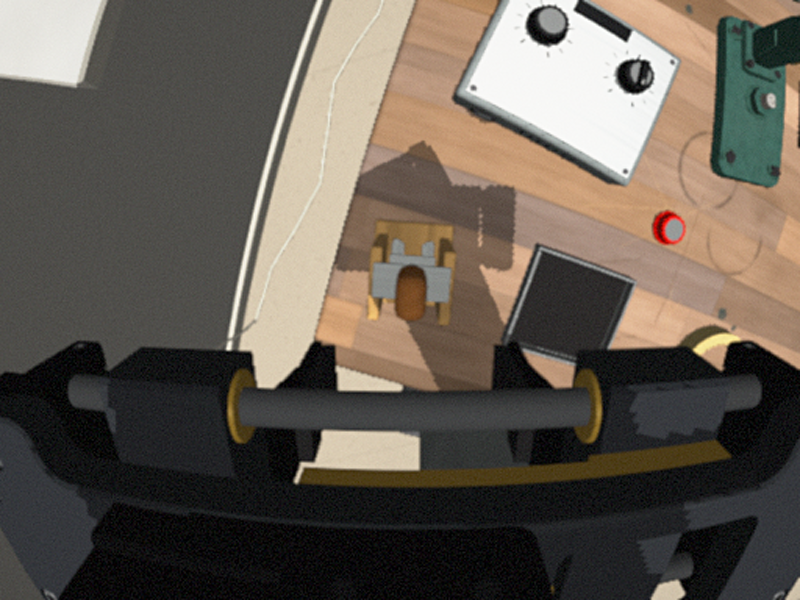

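The wrist view shows the puller at (411,285) with its prongs pointing up, which is tool +x, so the puller's +x is about tool +x. The timer, knobs and tray are also in view. I'll refine the grip, guard and knob measurements.

```bash
python3 - <<'E'
from h import *
im=load('w1.png')
a=cv2.resize(im[135:210,225:300],(600,600),interpolation=cv2.INTER_CUBIC)  # x8
save(a,'w1c.png')
E
```

```text
(no output)
```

View pics/w1c.png

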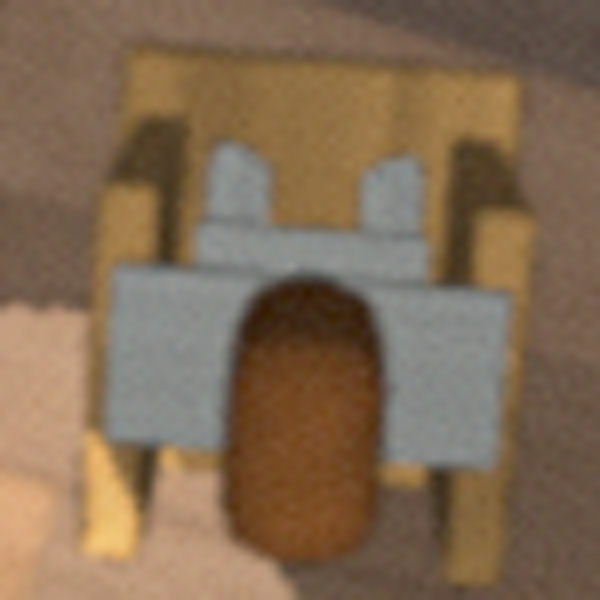

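The guard's corners are at crop (113,265), (510,293), (493,468) and (103,440). The fork prongs are above it at (238,190) and (393,195).

```bash
python3 - <<'E'
from h import *
v=np.load('w1.npy');st=dict(position=v[:3],tool_rot=v[3:])
P=[onz('wrist',225+(x-.0)/8,135+y/8,.081,st) for x,y in [(113,265),(510,293),(493,468),(103,440)]]
P=np.array(P);print(P.round(4),P.mean(0).round(4))
f=(P[0]+P[1]-P[2]-P[3])/2; l=(P[0]+P[3]-P[1]-P[2])/2
print('sizes',np.linalg.norm(f),np.linalg.norm(l),'yaw',np.degrees(np.arctan2(f[1],f[0])),np.degrees(np.arctan2(-l[0],l[1])))
for n,(u,w,z) in dict(dialtop=(547,28,.0685),bartop=(640,74,.0765),tbl=(457,98,.048),tfr=(626,183,.048),tbr=(678,62,.048),trTL=(541,246,.016),trTR=(634,282,.016),trBL=(507,337,.016)).items(): print(n,onz('wrist',u*.64,w*.64,z,st).round(4))
E
python3 to.py .407 .290 .15 17
```

```text
[[0.4161 0.3223 0.081 ]
 [0.4288 0.2685 0.081 ]
 [0.404  0.2628 0.081 ]
 [0.3914 0.3167 0.081 ]] [0.4101 0.2926 0.081 ]
sizes 0.02538040947668346 0.055312989802927016 yaw 12.97999925231569 13.17970760371028
dialtop [0.622  0.2544 0.0685]
bartop [0.6156 0.1772 0.0765]
tbl [0.5498 0.3002 0.048 ]
tfr [0.5348 0.1491 0.048 ]
tbr [0.6544 0.1337 0.048 ]
trTL [0.4594 0.1909 0.016 ]
trTR [0.4576 0.0914 0.016 ]
trBL [0.372  0.1907 0.016 ]
t 2.75 pos [0.4176 0.2909 0.2582] F [-0.38 -0.51  0.08] M [-0.06 -0.08 -0.02] grip 0.684 0.0
shift [ -9.88  -2.02 108.27] dr [-0.0027  0.0048  0.0072]
```

```bash
python3 to.py .410 .2926 .110 13.1; python3 -c "
from bench import *
s=get_state();print({k:s[k] for k in s if k not in('joint_torque','qd')})"
```

```text
t 2.75 pos [0.4176 0.2909 0.2582] F [-0.38 -0.51  0.08] M [-0.06 -0.08 -0.02] grip 0.684 0.0
shift [ -6.04  -3.5  148.26] dr [-0.0026  0.0049  0.0753]
{'time': 2.75, 'joint_positions': array([ 0.45680169,  0.10593999, -1.1672346 ,  1.733645  ,  0.09485829,
        1.37046393, -1.99455629]), 'position': array([0.41762039, 0.29089584, 0.25821406]), 'tool_rot': array([-3.10340733, -0.47520955,  0.00815854]), 'ft_force': array([-0.38271483, -0.50579014,  0.08175804]), 'torque': array([-0.06079373, -0.08156513, -0.01975395]), 'grip_force': 0.0, 'grip_width': 0.683880688821172}
```

Request:
send_rows(xyz=[[-3,-1.7,25],[-6,-3.5,50],[-6,-3.5,75],[-6,-3.5,95],[-6,-3.5,110],[-6,-3.5,122],[-6,-3.5,132],[-6,-3.5,140],[-6,-3.5,148],[-6,-3.5,148]], dr=[[0,0,0.03],[0,0,0.06],[-0.002,0.005,0.075],[-0.002,0.005,0.075],[-0.002,0.005,0.075],[-0.002,0.005,0.075],[-0.002,0.005,0.075],[-0.002,0.005,0.075],[-0.002,0.005,0.075],[-0.002,0.005,0.075]])

```text
time: 3.58
position: [0.4135, 0.2891, 0.1115]
tool_rot: [3.12, 0.347, 0.006]
ft_force: [-0.8, -0.7, 0.2]
grip_width: 0.687
grip_force: 0.0
```

```bash
python3 to.py .410 .2926 .110 13.1;  python3 - <<'E'
from h import *
st=get_state();im=get_image('wrist');save(im,'w2.png');np.save('w2.npy',np.r_[st['position'],st['tool_rot']])
save(cv2.resize(im[130:330,150:400],(750,600),interpolation=cv2.INTER_CUBIC),'w2b.png')
E
```

```text
t 3.58 pos [0.4135 0.2891 0.1115] F [-0.77 -0.74  0.17] M [-0.05  0.03  0.  ] grip 0.687 0.0
shift [-2.64 -4.22  1.46] dr [ 0.0024 -0.0036 -0.0071]
```

View pics/w2b.png

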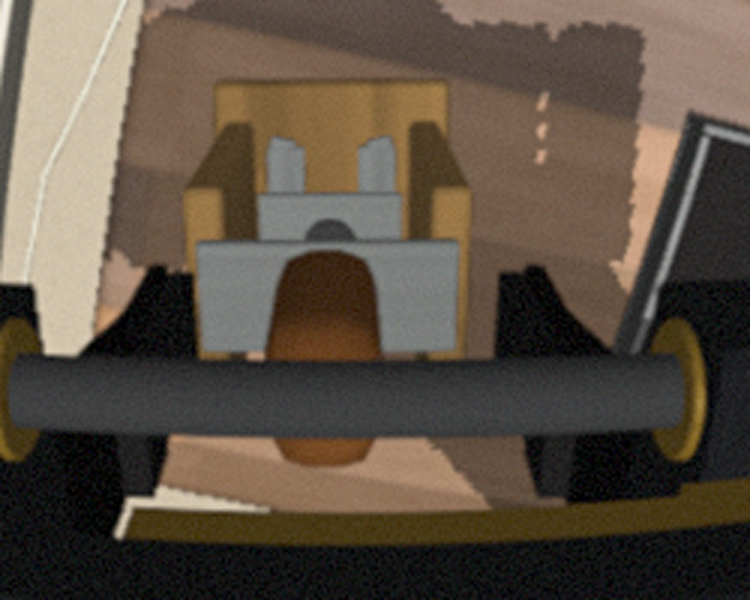

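```bash
python3 - <<'E'
from h import *
v=np.load('w2.npy');st=dict(position=v[:3],tool_rot=v[3:])
P=np.array([onz('wrist',150+x/3,130+y/3,.081,st) for x,y in [(197,240),(471,240),(459,352),(202,355)]])
print(P.round(4)); m=(P[0]+P[1])/2;l=P[0]-P[1];l/=np.hypot(*l[:2]);print(np.degrees(np.arctan2(-l[0],l[1])),np.linalg.norm(P[0]-P[1]),'centre',m-.013*np.array([l[1],-l[0],0]), P.mean(0))
E
```

```text
[[0.4172 0.3224 0.081 ]
 [0.43   0.2661 0.081 ]
 [0.404  0.2616 0.081 ]
 [0.3906 0.3169 0.081 ]]
12.758181785496145 0.057770427404883175 centre [0.41091062 0.2913856  0.081     ] [0.41045709 0.29175626 0.081     ]
```

Request:
send_rows(xyz=[[-1,-2,1],[-2.3,-3.5,2],[-2.3,-3.5,2.5],[-2.3,-3.5,2.5],[-2.3,-3.5,2.5],[-2.3,-3.5,2.5],[-2.3,-3.5,2.5],[-2.3,-3.5,2.5],[-2.3,-3.5,2.5],[-2.3,-3.5,2.5]], dr=[[0,0,0],[0,0,0],[0,0,0],[0,0,0],[0,0,0],[0,0,0],[0,0,0],[0,0,0],[0,0,0],[0,0,0]])

```text
time: 4.47
position: [0.4108, 0.2926, 0.11]
tool_rot: [3.121, 0.347, 0.008]
ft_force: [0.5, -0.1, -0.1]
grip_width: 0.689
grip_force: 0.0
```

```bash
python3 to.py .4105 .292 .109 13
```

```text
t 4.47 pos [0.4108 0.2926 0.11  ] F [ 0.48 -0.12 -0.12] M [-0.06  0.01  0.05] grip 0.689 0.0
shift [-0.44  0.5   0.97] dr [ 0.0019 -0.005  -0.0052]
```

Request:
send_rows(xyz=[[-0.4,0.5,1],[-0.4,0.5,1],[-0.4,0.5,1],[-0.4,0.5,1],[-0.4,0.5,1],[-0.4,0.5,1],[-0.4,0.5,1],[-0.4,0.5,1],[-0.4,0.5,1],[-0.4,0.5,1]], dr=[[0.002,-0.005,-0.005],[0.002,-0.005,-0.005],[0.002,-0.005,-0.005],[0.002,-0.005,-0.005],[0.002,-0.005,-0.005],[0.002,-0.005,-0.005],[0.002,-0.005,-0.005],[0.002,-0.005,-0.005],[0.002,-0.005,-0.005],[0.002,-0.005,-0.005]], jaw=10, grip_force=50)

```text
time: 5.3
position: [0.4105, 0.2921, 0.109]
tool_rot: [-3.121, -0.356, -0.0]
ft_force: [1.0, -0.0, 0.5]
grip_width: 0.226
grip_force: 50.0
```

```bash
python3 to.py .4105 .292 .109 13
```

```text
t 5.3 pos [0.4105 0.2921 0.109 ] F [ 0.99 -0.04  0.46] M [ 0.07 -0.01  0.05] grip 0.226 50.0
shift [-0.04  0.12 -0.  ] dr [-0.0002 -0.0001 -0.    ]
```

Request:
send_rows(xyz=[[0,0,-15],[0,0,-40],[0,0,-70],[0,0,-100],[-7,30,-100],[-14,60,-100],[-21,90,-100],[-28,120,-95],[-34,148,-90],[-34,148,-90]], dr=[[0,0,0],[0,0,0],[0,0,0],[0,0,0],[0,0,0.07],[0,0,0.14],[0,0,0.21],[0,0,0.28],[0,0,0.344],[0,0,0.344]])

```text
time: 6.13
position: [0.4101, 0.1332, 0.1976]
tool_rot: [3.13, -0.201, -0.002]
ft_force: [-0.6, -0.5, -1.6]
grip_width: 0.223
grip_force: 50.0
```

```bash
python3 to.py .410 .14 .2 -6.7; python3 - <<'E'
from h import *
st=get_state();im=get_image('scene');save(im,'s2.png');w=get_image('wrist');save(w,'w3.png');np.save('w3.npy',np.r_[st['position'],st['tool_rot']])
p=np.array(st['position'])
print(p,[proj('scene',p-[0,0,k]).round(1).tolist() for k in (0,.031,.073,.097)])
u,v=proj('scene',p-[0,0,.06]).astype(int)
a=cv2.resize(im[v-45:v+45,u-30:u+30],(400,600),interpolation=cv2.INTER_CUBIC);print(u,v)
b=cv2.resize(w[100:250,215:315],(400,600),interpolation=cv2.INTER_CUBIC)
save(np.hstack([a,b]),'c2.png')
E
```

```text
t 6.13 pos [0.4101 0.1332 0.1976] F [-0.6  -0.5  -1.59] M [-0.01  0.04 -0.  ] grip 0.223 50.0
shift [-0.95 -6.71 -2.41] dr [ 0.0051  0.0013 -0.0115]
[0.41008231 0.1332114  0.19762493] [[304.9, 194.3], [303.1, 209.0], [300.9, 227.8], [299.7, 238.0]]
301 222
```

View pics/c2.png

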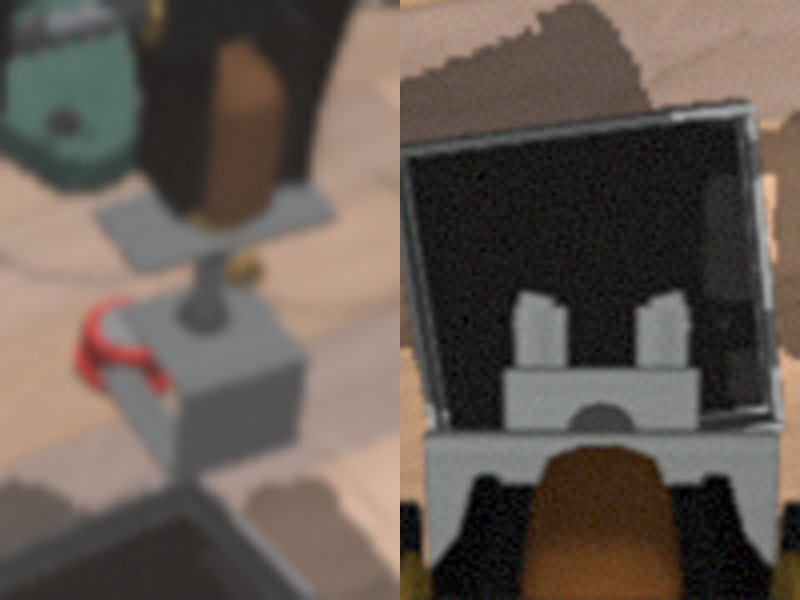

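Left (scene): the C-foot's back lower edge runs from crop (178,476) to (300,440). Right (wrist): the fork is level and points to tool +x. I'll estimate the fork height from that edge.

```bash
python3 - <<'E'
from h import *
v=np.load('w3.npy');p=v[:3];Rm=R.from_rotvec(v[3:]).as_matrix()
print('scenecam',ray('scene',1,1)[0])
for (x,y,lx,ly) in [(178,476,-23,18),(300,440,-23,-18)]:
    px=np.array([271+x/6.667,177+y/6.667])
    P=p+Rm@np.array([lx/1e3,-ly/1e3,0])
    zs=np.arange(.02,.14,.0005);e=[np.linalg.norm(proj('scene',[P[0],P[1],z])-px) for z in zs];i=np.argmin(e)
    print(zs[i],e[i],'below TCP',p[2]-zs[i])
for (lx,ly,x,y) in [(-13,28,95,215),(-13,-28,335,212)]:
    P=p+Rm@np.array([lx/1e3,-ly/1e3,.031]);print('guard chk',proj('scene',P),271+x/6.667,177+y/6.667)
# fork prong tips in wrist image: width 36 at outer edges -> range along ray
st=dict(position=p,tool_rot=v[3:])
for z in (.1,.11,.12,.13): 
    a=onz('wrist',215+513/4-100,100+295/4,z,st);b=onz('wrist',215+690/4-100,100+295/4,z,st);print(z,np.linalg.norm(a-b),(Rm.T@((a+b)/2-p)).round(4))
E
python3 to.py .410 .14 .11 -6.7
```

```text
scenecam [-0.05258936  0.52677903  0.67614245]
0.10350000000000008 0.755455426542418 below TCP 0.09412493320188121
0.10300000000000008 0.4664382043219642 below TCP 0.09462493320188121
guard chk [291.8280344  218.16197365] 285.24928753562324 209.24838758062097
guard chk [321.9993143  209.47541527] 321.2474876256187 208.79841007949602
0.1 0.037103724099139784 [ 0.019  -0.0002  0.0976]
0.11 0.035575624971443974 [ 0.0212 -0.0002  0.0876]
0.12 0.03404752584374817 [ 0.0235 -0.0002  0.0776]
0.13 0.03251942671605236 [ 0.0257 -0.0002  0.0676]
t 6.23 pos [0.4104 0.139  0.1986] F [ 0.44  1.37 -1.19] M [ 0.08  0.04 -0.  ] grip 0.229 50.0
shift [-0.51 -1.03 88.6 ] dr [ 0.0007  0.0003 -0.0029]
```

Request:
send_rows(xyz=[[0,-1,30],[0,-1,60],[0,-1,80],[0,-1,90],[0,-1,94],[0,-1,96],[0,-1,96],[0,-1,96],[0,-1,96],[0,-1,96]], dr=[[0,0,0],[0,0,0],[0,0,0],[0,0,0],[0,0,0],[0,0,0],[0,0,0],[0,0,0],[0,0,0],[0,0,0]])

```text
time: 7.07
position: [0.4115, 0.1412, 0.1038]
tool_rot: [3.136, -0.184, 0.003]
ft_force: [-0.5, 0.1, -2.0]
grip_width: 0.227
grip_force: 50.0
```

Request:
send_rows(xyz=[[0,0,0.2],[0,0,0.4],[0,0,0.6],[0,0,0.8],[0,0,1.0],[0,0,1.2],[0,0,1.4],[0,0,1.6],[0,0,1.6],[0,0,1.6]], dr=[[0,0,0],[0,0,0],[0,0,0],[0,0,0],[0,0,0],[0,0,0],[0,0,0],[0,0,0],[0,0,0],[0,0,0]])

```text
time: 7.9
position: [0.4108, 0.1412, 0.1013]
tool_rot: [-3.136, 0.184, 0.0]
ft_force: [-0.0, 0.1, -2.0]
grip_width: 0.226
grip_force: 50.0
```

```bash
python3 to.py .410 .14 .10 -6.7
```

```text
t 7.9 pos [0.4108 0.1412 0.1013] F [-0.04  0.14 -1.96] M [0.01 0.08 0.02] grip 0.226 50.0
shift [-0.63  1.3   1.34] dr [-0.0002  0.0001 -0.0002]
```

Request:
send_rows(xyz=[[0,0,0.25],[0,0,0.5],[0,0,0.75],[0,0,1.0],[0,0,1.25],[0,0,1.5],[0,0,1.75],[0,0,2.0],[0,0,2.0],[0,0,2.0]], dr=[[0,0,0],[0,0,0],[0,0,0],[0,0,0],[0,0,0],[0,0,0],[0,0,0],[0,0,0],[0,0,0],[0,0,0]])

```text
time: 8.73
position: [0.4108, 0.1412, 0.0993]
tool_rot: [-3.136, 0.184, 0.0]
ft_force: [-0.2, -0.2, -1.7]
grip_width: 0.228
grip_force: 50.0
```

Request:
send_rows(xyz=[[0,0,0.2],[0,0,0.4],[0,0,0.6],[0,0,0.8],[0,0,1.0],[0,0,1.0],[0,0,1.0],[0,0,1.0],[0,0,1.0],[0,0,1.0]], dr=[[0,0,0],[0,0,0],[0,0,0],[0,0,0],[0,0,0],[0,0,0],[0,0,0],[0,0,0],[0,0,0],[0,0,0]])

```text
time: 9.57
position: [0.4109, 0.1412, 0.0985]
tool_rot: [-3.136, 0.184, -0.0]
ft_force: [-1.6, -0.7, 3.3]
grip_width: 0.225
grip_force: 50.0
```

```bash
python3 to.py .5704 .2589 .18 -6.7
```

```text
t 9.57 pos [0.4109 0.1412 0.0985] F [-1.61 -0.73  3.26] M [-0.08  0.28 -0.02] grip 0.225 50.0
shift [ 144.62 -135.55  -81.41] dr [-0.0001 -0.0003 -0.0003]
```

Request:
send_rows(xyz=[[0,0,-30],[0,0,-60],[0,0,-95],[24,-22,-100],[48,-45,-100],[72,-68,-100],[96,-90,-100],[120,-112,-95],[144.6,-135.5,-85],[144.6,-135.5,-82]], dr=[[0,0,0],[0,0,0],[0,0,0],[0,0,0],[0,0,0],[0,0,0],[0,0,0],[0,0,0],[0,0,0],[0,0,0]])

```text
time: 10.4
position: [0.5724, 0.2628, 0.1758]
tool_rot: [-3.131, 0.181, 0.008]
ft_force: [-1.3, -1.1, -1.6]
grip_width: 0.222
grip_force: 50.0
```

Request:
send_rows(xyz=[[0,0,5],[0,0,10],[0,0,10],[0,0,10],[0,0,10],[0,0,10],[0,0,10],[0,0,10],[0,0,10],[0,0,10]], dr=[[0,0,0],[0,0,0],[0,0,0],[0,0,0],[0,0,0],[0,0,0],[0,0,0],[0,0,0],[0,0,0],[0,0,0]])

```text
time: 11.23
position: [0.5703, 0.2588, 0.1705]
tool_rot: [-3.136, 0.184, -0.0]
ft_force: [0.1, 0.4, -1.7]
grip_width: 0.225
grip_force: 50.0
```

```bash
python3 to.py .5704 .2589 .17 -6.7; python3 - <<'E'
from h import *
st=get_state();w=get_image('wrist');save(w,'w4.png');np.save('w4.npy',np.r_[st['position'],st['tool_rot']])
print([proj('wrist',P,st).round(1).tolist() for P in [(.625,.2525,.0685),(.616,.174,.07)]])
save(cv2.resize(w[0:255,110:450],(800,600),interpolation=cv2.INTER_CUBIC),'w4b.png')
E
```

```text
t 11.23 pos [0.5703 0.2588 0.1705] F [ 0.15  0.41 -1.68] M [ 0.05 -0.01 -0.03] grip 0.225 50.0
shift [ 0.08 -0.14  0.54] dr [-0.0001 -0.0003 -0.0004]
[[265.4, 130.2], [358.2, 132.1]]
```

View pics/w4b.png

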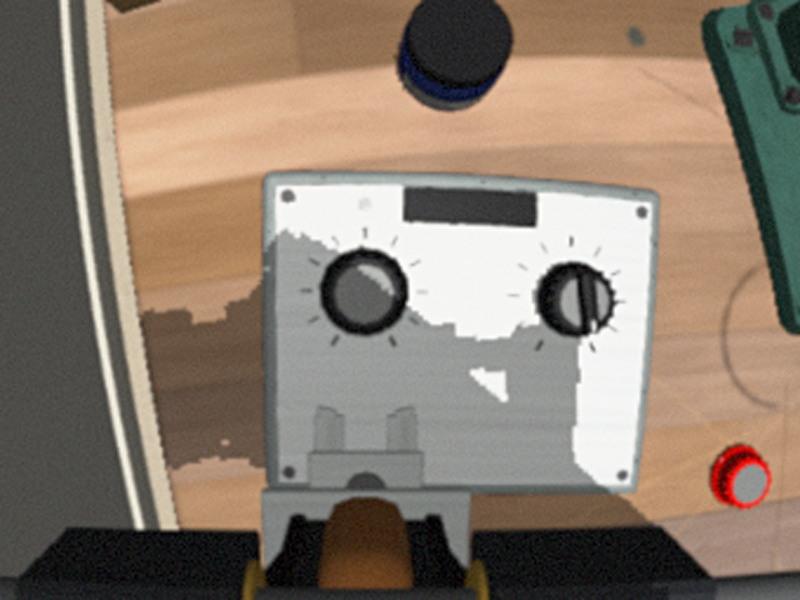

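The dial (plain top) is at crop (364,291), the bar knob at (575,299), and the fork prongs at (328,430) and (402,430). The panel screws are at (288,196), (642,212), (289,471) and (622,475). I'll refine the timer pose from the screws and the knob discs.

```bash
python3 - <<'E'
from h import *
v=np.load('w4.npy');st=dict(position=v[:3],tool_rot=v[3:]);Rm=R.from_rotvec(v[3:]).as_matrix()
w=load('w4.png');g=cv2.GaussianBlur(cv2.cvtColor(np.ascontiguousarray(w),cv2.COLOR_RGB2GRAY),(3,3),0)
k=340/800.
def ref(x,y,r=5):  # dark centroid
    u,t=int(110+x*k),int(y*k);s=g[t-r:t+r+1,u-r:u+r+1].astype(float);wt=np.clip(np.median(s)-25-s,0,None)
    yy,xx=np.mgrid[-r:r+1,-r:r+1];return u+(wt*xx).sum()/wt.sum(),t+(wt*yy).sum()/wt.sum()
S=[]
for x,y in [(288,196),(642,212),(622,475),(289,471)]:
    u,t=ref(x,y); S.append(onz('wrist',u,t,.0485,st)); print((u-110)/k,t/k,S[-1].round(4))
S=np.array(S);y=(S[0]+S[3]-S[1]-S[2])[:2];x=(S[0]+S[1]-S[2]-S[3])[:2]
print('sizes',np.hypot(*x)/2,np.hypot(*y)/2,'yaw',np.degrees(np.arctan2(x[1],x[0])),np.degrees(np.arctan2(-y[0],y[1])))
c=S.mean(0)[:2];yaw=np.arctan2(-y[0],y[1]);ex=np.array([np.cos(yaw),np.sin(yaw)]);ey=np.array([-ex[1],ex[0]])
print('mid',c,'dial pred',c+.018*ex+.04*ey,'bar pred',c+.018*ex-.04*ey)
# knob: skirt ring pixels (dark <45) contour -> each edge point onto skirt height
for n,(X,Y) in dict(dial=(364,291),bar=(575,299)).items():
    u,t=int(110+X*k),int(Y*k);m=np.zeros_like(g);m[t-26:t+27,u-26:u+27]=(g[t-26:t+27,u-26:u+27]<50)*255
    cs=max(cv2.findContours(m,cv2.RETR_EXTERNAL,cv2.CHAIN_APPROX_NONE)[0],key=cv2.contourArea);h=cv2.convexHull(cs)[:,0]
    for z in (.0525,.057):
        P=np.array([onz('wrist',a,b,z,st)[:2] for a,b in h]).astype(np.float32);(q,r)=cv2.minEnclosingCircle(P*1000);e=cv2.fitEllipse(P*1000)
        print(n,z,np.round(q,1),round(r,1),np.round(e[0],1),np.round(e[1],1))
# fork: tips at z guess
for z in (.0775,): 
    for x_ in (313,344,388,417): print('prong',(Rm.T@(onz('wrist',110+x_*k,415*k,z,st)-v[:3])).round(4))
E
```

```text
286.6053659151027 195.09929882017047 [0.6697 0.2773 0.0485]
642.3292827185719 210.91945370469944 [0.652  0.1391 0.0485]
624.4335198056168 475.15172063061533 [0.5434 0.1522 0.0485]
287.82973018267137 471.43958438076083 [0.5617 0.2914 0.0485]
sizes 0.10915378121206318 0.13990817837557717 yaw -7.163029487197883 -7.404591448856165
mid [0.60670765 0.21499358] dial pred [0.62971255 0.25234027] bar pred [0.61940254 0.1730074 ]
dial 0.0525 [629.7 253. ] 15.9 [629.6 253. ] [31.1 31.6]
dial 0.057 [629.9 253. ] 15.7 [629.8 253. ] [30.5 31. ]
bar 0.0525 [619.2 173.1] 13.9 [619.5 173.6] [25.9 27.8]
bar 0.057 [619.6 174.4] 13.7 [619.9 175. ] [25.4 27.3]
prong [ 0.0178 -0.0186  0.093 ]
prong [ 0.0178 -0.0077  0.093 ]
prong [0.0178 0.0077 0.093 ]
prong [0.0178 0.0179 0.093 ]
```

```bash
python3 to.py .5751 .2596 .1455 -7.3
```

```text
t 11.28 pos [0.5703 0.2588 0.1705] F [-0.93  0.45 -0.79] M [-0.   -0.   -0.01] grip 0.224 50.0
shift [ 4.7  -1.33 24.97] dr [-0.0001 -0.0002  0.0102]
```

Request:
send_rows(xyz=[[2,-0.6,3],[4.7,-1.3,8],[4.7,-1.3,14],[4.7,-1.3,19],[4.7,-1.3,22],[4.7,-1.3,24],[4.7,-1.3,25],[4.7,-1.3,25],[4.7,-1.3,25],[4.7,-1.3,25]], dr=[[0,0,0.01],[0,0,0.01],[0,0,0.01],[0,0,0.01],[0,0,0.01],[0,0,0.01],[0,0,0.01],[0,0,0.01],[0,0,0.01],[0,0,0.01]])

```text
time: 12.12
position: [0.5752, 0.2597, 0.1457]
tool_rot: [-3.135, 0.2, -0.001]
ft_force: [0.8, 0.0, -1.4]
grip_width: 0.226
grip_force: 50.0
```

```bash
python3 to.py .5751 .2596 .1440 -7.3
```

```text
t 12.12 pos [0.5752 0.2597 0.1457] F [ 0.83  0.   -1.45] M [ 0.02  0.06 -0.02] grip 0.226 50.0
shift [-0.07  0.13  1.66] dr [-0.0004 -0.0004  0.0002]
```

Request:
send_rows(xyz=[[0,0,0.2],[0,0,0.4],[0,0,0.6],[0,0,0.8],[0,0,1.0],[0,0,1.2],[0,0,1.4],[0,0,1.4],[0,0,1.4],[0,0,1.4]], dr=[[0,0,0],[0,0,0],[0,0,0],[0,0,0],[0,0,0],[0,0,0],[0,0,0],[0,0,0],[0,0,0],[0,0,0]])

```text
time: 12.95
position: [0.5751, 0.2596, 0.144]
tool_rot: [-3.135, 0.2, 0.0]
ft_force: [-0.5, 0.2, -0.6]
grip_width: 0.23
grip_force: 50.0
```

Request:
send_rows(xyz=[[0,0,0.1],[0,0,0.2],[0,0,0.3],[0,0,0.3],[0,0,0.3],[0,0,0.3],[0,0,0.3],[0,0,0.3],[0,0,0.3],[0,0,0.3]], dr=[[0,0,0],[0,0,0],[0,0,0],[0,0,0],[0,0,0],[0,0,0],[0,0,0],[0,0,0],[0,0,0],[0,0,0]])

```text
time: 13.78
position: [0.5751, 0.2596, 0.1438]
tool_rot: [-3.135, 0.2, -0.0]
ft_force: [0.4, -0.9, 1.3]
grip_width: 0.226
grip_force: 50.0
```

```bash
python3 to.py .5751 .2596 .1446 -7.3
```

```text
t 13.78 pos [0.5751 0.2596 0.1438] F [ 0.4  -0.92  1.28] M [-0.    0.09  0.02] grip 0.226 50.0
shift [-0.01  0.02 -0.8 ] dr [-0.0002 -0.0001  0.0002]
```

Request:
send_rows(xyz=[[0,0,-0.5],[0,0,-1.1],[2,0,-1.1],[6,0,-1.1],[10,0,-1.1],[14,0,-1.1],[17,0,-1.1],[18,0,-1.1],[18,0,-1.1],[18,0,-1.1]], dr=[[0,0,0],[0,0,0],[0,0,0],[0,0,0],[0,0,0],[0,0,0],[0,0,0],[0,0,0],[0,0,0],[0,0,0]])

```text
time: 14.62
position: [0.5928, 0.2574, 0.1447]
tool_rot: [-3.135, 0.199, 0.001]
ft_force: [0.1, 0.3, -1.3]
grip_width: 0.223
grip_force: 50.0
```

```bash
python3 to.py .6297 .2526 .1449 -7.3;python3 - <<'E'
from h import *
st=get_state();w=get_image('wrist');save(w,'w5.png');np.save('w5.npy',np.r_[st['position'],st['tool_rot']])
save(cv2.resize(w[110:200,210:320],(733,600),interpolation=cv2.INTER_CUBIC),'w5b.png')
E
```

```text
t 14.62 pos [0.5928 0.2574 0.1447] F [ 0.11  0.29 -1.3 ] M [0.03 0.04 0.03] grip 0.223 50.0
shift [37.21  0.09 -0.24] dr [-0.0002  0.0004  0.0003]
```

View pics/w5b.png

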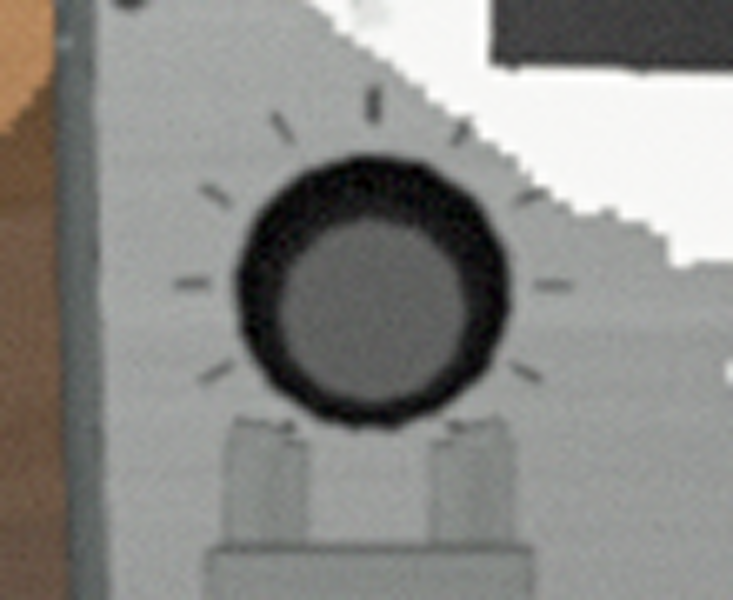

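The fork's centreline is at crop x≈368.5 and the knob's centre at x≈373. That's about 0.5 mm at 8 px/mm, so I'll correct y by +0.5 mm and slide on in.

Request:
send_rows(xyz=[[0,0.5,-0.2],[0,0.5,-0.2],[2,0.5,-0.2],[5,0.5,-0.2],[8,0.5,-0.2],[11,0.5,-0.2],[14,0.5,-0.2],[16,0.5,-0.2],[17,0.5,-0.2],[17,0.5,-0.2]], dr=[[0,0,0],[0,0,0],[0,0,0],[0,0,0],[0,0,0],[0,0,0],[0,0,0],[0,0,0],[0,0,0],[0,0,0]])

```text
time: 15.5
position: [0.61, 0.2545, 0.1449]
tool_rot: [-3.135, 0.2, 0.0]
ft_force: [-0.5, 0.2, -0.6]
grip_width: 0.225
grip_force: 50.0
```

```bash
python3 to.py .6297 .2526 .1449 -7.3
```

```text
t 15.5 pos [0.61   0.2545 0.1449] F [-0.54  0.22 -0.56] M [ 0.04 -0.    0.03] grip 0.225 50.0
shift [19.78 -0.59 -0.02] dr [-0.0002  0.0001 -0.0001]
```

No contact so far. I'll continue to just short of home (18.5 mm), slowing at the end.

Request:
send_rows(xyz=[[2,0,0],[5,0,0],[8,0,0],[11,0,0],[13,0,0],[14.5,0,0],[15.5,0,0],[16,0,0],[16,0,0],[16,0,0]], dr=[[0,0,0],[0,0,0],[0,0,0],[0,0,0],[0,0,0],[0,0,0],[0,0,0],[0,0,0],[0,0,0],[0,0,0]])

```text
time: 16.33
position: [0.6255, 0.2527, 0.145]
tool_rot: [-3.135, 0.199, 0.0]
ft_force: [0.1, -0.2, -0.8]
grip_width: 0.224
grip_force: 50.0
```

Request:
send_rows(xyz=[[0.3,0,0],[0.6,0,0],[0.9,0,0],[1.2,0,0],[1.5,0,0],[1.8,0,0],[2.1,0,0],[2.4,0,0],[2.4,0,0],[2.4,0,0]], dr=[[0,0,0],[0,0,0],[0,0,0],[0,0,0],[0,0,0],[0,0,0],[0,0,0],[0,0,0],[0,0,0],[0,0,0]])

```text
time: 17.17
position: [0.628, 0.2523, 0.1449]
tool_rot: [-3.135, 0.2, 0.0]
ft_force: [0.4, -0.2, -0.8]
grip_width: 0.227
grip_force: 50.0
```

```bash
python3 to.py .6297 .2526 .1449 -7.3;python3 - <<'E'
from h import *
st=get_state();w=get_image('wrist');save(w,'w6.png');np.save('w6.npy',np.r_[st['position'],st['tool_rot']])
save(cv2.resize(w[110:200,210:320],(733,600),interpolation=cv2.INTER_CUBIC),'w6b.png')
E
```

```text
t 17.17 pos [0.628  0.2523 0.1449] F [ 0.37 -0.24 -0.82] M [ 0.03 -0.02 -0.  ] grip 0.227 50.0
shift [ 1.68 -0.51  0.04] dr [-0.0001  0.0001  0.0002]
```

View pics/w6b.png

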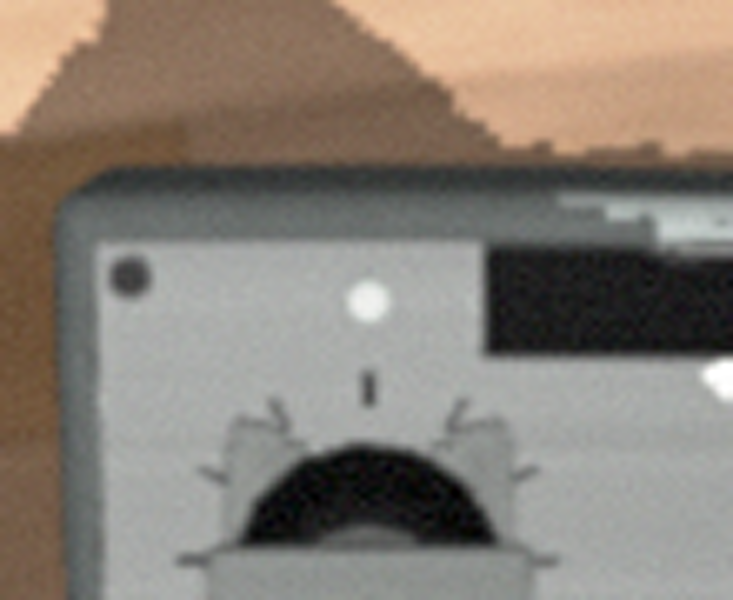

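The fork is centred and home: prongs at x=224 and 514, knob at x≈369, tips just past the skirt, no side force. Now I'll pull slowly.

Request:
send_rows(xyz=[[0,0,-0.2],[0,0,-0.4],[0,0,-0.6],[0,0,-0.8],[0,0,-0.95],[0,0,-1.05],[0,0,-1.15],[0,0,-1.25],[0,0,-1.25],[0,0,-1.25]], dr=[[0,0,0],[0,0,0],[0,0,0],[0,0,0],[0,0,0],[0,0,0],[0,0,0],[0,0,0],[0,0,0],[0,0,0]])

```text
time: 18.05
position: [0.6279, 0.2522, 0.1462]
tool_rot: [3.135, -0.2, -0.0]
ft_force: [-0.1, 1.2, -2.3]
grip_width: 0.225
grip_force: 50.0
```

Request:
send_rows(xyz=[[0,0,-0.1],[0,0,-0.2],[0,0,-0.3],[0,0,-0.4],[0,0,-0.5],[0,0,-0.6],[0,0,-0.7],[0,0,-0.8],[0,0,-0.9],[0,0,-1.0]], dr=[[0,0,0],[0,0,0],[0,0,0],[0,0,0],[0,0,0],[0,0,0],[0,0,0],[0,0,0],[0,0,0],[0,0,0]])

```text
time: 18.88
position: [0.6279, 0.2523, 0.147]
tool_rot: [-3.135, 0.2, 0.0]
ft_force: [-0.6, 0.2, -4.8]
grip_width: 0.224
grip_force: 50.0
```

Request:
send_rows(xyz=[[0,0,-0.1],[0,0,-0.2],[0,0,-0.3],[0,0,-0.4],[0,0,-0.5],[0,0,-0.6],[0,0,-0.7],[0,0,-0.8],[0,0,-0.9],[0,0,-1.0]], dr=[[0,0,0],[0,0,0],[0,0,0],[0,0,0],[0,0,0],[0,0,0],[0,0,0],[0,0,0],[0,0,0],[0,0,0]])

```text
time: 19.72
position: [0.6278, 0.2522, 0.1478]
tool_rot: [3.135, -0.2, -0.001]
ft_force: [-0.0, 0.2, -8.2]
grip_width: 0.229
grip_force: 50.0
```

Request:
send_rows(xyz=[[0,0,-0.15],[0,0,-0.3],[0,0,-0.45],[0,0,-0.6],[0,0,-0.75],[0,0,-0.9],[0,0,-1.05],[0,0,-1.2],[0,0,-1.35],[0,0,-1.5]], dr=[[0,0,0],[0,0,0],[0,0,0],[0,0,0],[0,0,0],[0,0,0],[0,0,0],[0,0,0],[0,0,0],[0,0,0]])

```text
time: 20.55
position: [0.628, 0.2523, 0.1502]
tool_rot: [-3.135, 0.2, -0.0]
ft_force: [-0.5, -0.0, -7.0]
grip_width: 0.227
grip_force: 50.0
```

Request:
send_rows(xyz=[[0,0,-0.2],[0,0,-0.4],[0,0,-0.6],[0,0,-0.8],[0,0,-1.0],[0,0,-1.2],[0,0,-1.4],[0,0,-1.6],[0,0,-1.8],[0,0,-2.0]], dr=[[0,0,0],[0,0,0],[0,0,0],[0,0,0],[0,0,0],[0,0,0],[0,0,0],[0,0,0],[0,0,0],[0,0,0]])

```text
time: 21.38
position: [0.628, 0.2523, 0.1518]
tool_rot: [-3.135, 0.2, -0.0]
ft_force: [0.6, -1.3, -5.9]
grip_width: 0.226
grip_force: 50.0
```

Request:
send_rows(xyz=[[0,0,-0.5],[0,0,-1.0],[0,0,-1.5],[0,0,-2.0],[0,0,-2.5],[0,0,-3.0],[0,0,-3.5],[0,0,-4.0],[0,0,-4.5],[0,0,-5.0]], dr=[[0,0,0],[0,0,0],[0,0,0],[0,0,0],[0,0,0],[0,0,0],[0,0,0],[0,0,0],[0,0,0],[0,0,0]])

```text
time: 22.22
position: [0.628, 0.2522, 0.1566]
tool_rot: [-3.135, 0.2, 0.0]
ft_force: [0.6, 0.3, -2.7]
grip_width: 0.223
grip_force: 50.0
```

Popped: the force is back to about the puller plus the knob. I'll lift straight up until the knob is clear.

Request:
send_rows(xyz=[[0,0,-1],[0,0,-3],[0,0,-5],[0,0,-7],[0,0,-9],[0,0,-11],[0,0,-13],[0,0,-15],[0,0,-17],[0,0,-19]], dr=[[0,0,0],[0,0,0],[0,0,0],[0,0,0],[0,0,0],[0,0,0],[0,0,0],[0,0,0],[0,0,0],[0,0,0]])

```text
time: 23.05
position: [0.628, 0.2523, 0.176]
tool_rot: [-3.135, 0.2, -0.0]
ft_force: [-0.3, -0.1, -2.6]
grip_width: 0.225
grip_force: 50.0
```

Request:
send_rows(xyz=[[0,0,-2],[0,0,-4],[0,0,-6],[0,0,-8],[0,0,-10],[0,0,-12],[0,0,-14],[0,0,-15],[0,0,-16],[0,0,-16]], dr=[[0,0,0],[0,0,0],[0,0,0],[0,0,0],[0,0,0],[0,0,0],[0,0,0],[0,0,0],[0,0,0],[0,0,0]])

```text
time: 23.88
position: [0.628, 0.2524, 0.192]
tool_rot: [-3.135, 0.2, -0.0]
ft_force: [0.7, -0.2, -1.9]
grip_width: 0.226
grip_force: 50.0
```

```bash
python3 to.py .405 .1405 .19 1.5;python3 - <<'E'
from h import *
st=get_state();w=get_image('wrist');save(w,'w7.png');np.save('w7.npy',np.r_[st['position'],st['tool_rot']])
s=get_image('scene');u,v=proj('scene',np.array(st['position'])-[0,0,.08]).astype(int)
save(np.hstack([cv2.resize(w[110:200,225:305],(400,450),interpolation=cv2.INTER_CUBIC),cv2.resize(s[v-45:v+45,u-40:u+40],(400,450),interpolation=cv2.INTER_CUBIC)]),'w7b.png')
E
```

```text
t 23.88 pos [0.628  0.2524 0.192 ] F [ 0.67 -0.17 -1.88] M [ 0.05 -0.   -0.05] grip 0.226 50.0
shift [-207.05  139.25    1.88] dr [-0.0002 -0.0003 -0.1534]
```

View pics/w7b.png

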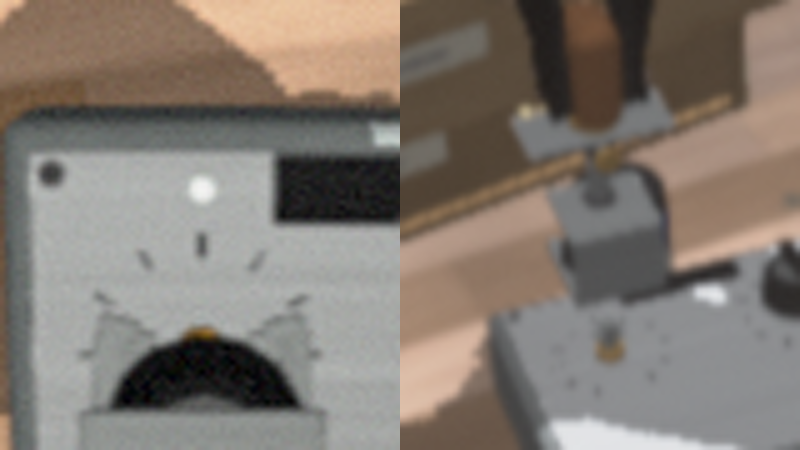

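The knob sits on the fork and the shaft is bare. I'll carry it gently to the tray.

Request:
send_rows(xyz=[[-1.6,1.1,0],[-4.9,3.4,0],[-9.9,6.8,0],[-16.5,11.3,0],[-24.7,17,0],[-34.6,23.8,0],[-45.3,31.1,0],[-56.1,38.5,0],[-67.6,46.4,0],[-79.1,54.3,0]], dr=[[0,0,0],[0,0,0],[0,0,0],[0,0,0],[0,0,0],[0,0,0],[0,0,0],[0,0,0],[0,0,0],[0,0,0]])

```text
time: 24.82
position: [0.5412, 0.2079, 0.1915]
tool_rot: [3.134, -0.199, -0.0]
ft_force: [-0.8, -0.5, -3.0]
grip_width: 0.227
grip_force: 50.0
```

Request:
send_rows(xyz=[[-11.5,7.9,0],[-23.1,15.8,0],[-34.6,23.8,0],[-46.2,31.7,0],[-57.7,39.6,0],[-69.2,47.5,0],[-80,54.9,0],[-89.8,61.7,0],[-98.1,67.4,0],[-104.7,71.9,0]], dr=[[0,0,0],[0,0,0],[0,0,0],[0,0,0],[0,0,0],[0,0,0],[0,0,0],[0,0,0],[0,0,0],[0,0,0]])

```text
time: 25.65
position: [0.428, 0.1497, 0.1909]
tool_rot: [3.133, -0.2, -0.001]
ft_force: [-0.5, -0.5, -2.1]
grip_width: 0.229
grip_force: 50.0
```

Request:
send_rows(xyz=[[-5.8,4,0],[-9.9,6.8,0],[-13.2,9.1,0],[-15.7,10.8,0],[-16.9,11.6,0],[-17.3,11.9,0],[-17.3,11.9,0],[-17.3,11.9,0],[-17.3,11.9,0],[-17.3,11.9,0]], dr=[[0,0,0],[0,0,0],[0,0,0],[0,0,0],[0,0,0],[0,0,0],[0,0,0],[0,0,0],[0,0,0],[0,0,0]])

```text
time: 26.48
position: [0.4111, 0.1411, 0.1917]
tool_rot: [-3.135, 0.199, 0.0]
ft_force: [0.1, 0.1, -1.6]
grip_width: 0.226
grip_force: 50.0
```

```bash
python3 to.py .411 .141 .103 -7.3;python3 - <<'E'
from h import *
st=get_state();w=get_image('wrist');save(w,'w8.png')
a=load('w7.png')[110:200,225:305].astype(int);b=w[110:200,225:305].astype(int)
# dark knob arc extent on prong region, before/after
for n,i in(('w7',a),('w8',b)):
    d=i.sum(2)<110; ys,xs=np.where(d[30:72]); print(n,d[40:72,30:50].sum(),[int(np.where(d[:72,c])[0].max()-0) if d[:72,c].any() else None for c in(32,40,48)])
E
```

```text
t 26.48 pos [0.4111 0.1411 0.1917] F [ 0.09  0.15 -1.63] M [0.05 0.04 0.01] grip 0.226 50.0
shift [-3.00e-02  1.40e-01  8.87e+01] dr [-0.0007  0.0003  0.0006]
w7 61 [71, 71, 71]
w8 623 [71, 71, 71]
```

I've already viewed one picture too many (11 against the limit of 10), so from here on I'll check by pixel values only.

```bash
python3 - <<'E'
from h import *
for n in('w7','w8'):
    g=load(n+'.png')[...].mean(2)
    print(n)
    for r in range(168,194,3): print(r,[int(x) for x in g[r,240:292:2]])
E
```

```text
w7
168 [173, 172, 143, 165, 176, 175, 172, 171, 173, 176, 171, 177, 175, 176, 172, 171, 171, 175, 171, 174, 178, 175, 168, 168, 174, 173]
171 [171, 166, 171, 153, 163, 173, 168, 166, 170, 164, 165, 171, 163, 170, 166, 172, 170, 169, 167, 167, 172, 149, 146, 166, 169, 165]
174 [171, 169, 153, 142, 137, 133, 134, 172, 172, 165, 167, 169, 165, 160, 172, 171, 169, 166, 166, 132, 128, 140, 135, 154, 168, 165]
177 [170, 172, 140, 147, 143, 141, 139, 135, 154, 166, 136, 63, 37, 53, 63, 110, 137, 143, 144, 144, 141, 139, 141, 137, 162, 166]
180 [155, 126, 141, 149, 144, 138, 137, 96, 29, 18, 12, 15, 25, 11, 26, 19, 20, 23, 77, 127, 143, 137, 144, 133, 128, 167]
183 [174, 169, 146, 146, 146, 118, 36, 18, 15, 17, 11, 13, 14, 14, 18, 10, 7, 15, 10, 20, 64, 134, 142, 144, 175, 174]
186 [171, 169, 142, 147, 109, 8, 19, 7, 26, 26, 18, 30, 27, 29, 20, 29, 15, 31, 10, 13, 11, 76, 139, 143, 166, 165]
189 [165, 160, 140, 136, 43, 8, 17, 2, 28, 37, 39, 51, 67, 81, 58, 41, 36, 18, 25, 23, 22, 11, 85, 142, 166, 165]
192 [154, 124, 110, 110, 104, 111, 104, 106, 107, 109, 108, 112, 109, 112, 116, 107, 109,
[... 365 characters left out ...]
, 53, 23, 36]
177 [23, 32, 114, 137, 135, 131, 124, 124, 86, 25, 19, 26, 15, 13, 17, 11, 17, 92, 130, 132, 133, 132, 137, 108, 24, 30]
180 [24, 35, 129, 138, 136, 129, 133, 89, 22, 19, 20, 16, 16, 17, 23, 3, 4, 23, 66, 121, 133, 127, 131, 117, 32, 28]
183 [27, 32, 112, 140, 135, 106, 33, 9, 1, 0, 13, 9, 5, 3, 19, 14, 15, 17, 16, 7, 56, 123, 132, 104, 21, 28]
186 [25, 32, 113, 142, 101, 19, 13, 14, 13, 17, 11, 22, 24, 26, 19, 22, 14, 16, 11, 7, 3, 51, 132, 102, 25, 23]
189 [20, 28, 113, 136, 43, 17, 5, 9, 25, 26, 40, 43, 65, 71, 54, 34, 34, 25, 16, 24, 13, 10, 78, 96, 23, 22]
192 [36, 94, 100, 101, 91, 97, 99, 99, 93, 94, 98, 105, 100, 97, 102, 102, 100, 95, 100, 98, 103, 99, 97, 103, 93, 40]
```

The prong and knob edges match in both pictures to within a pixel, so the knob hasn't shifted. Lowering now.

Request:
send_rows(xyz=[[0,0,2],[0,0,6],[0,0,12],[0,0,20],[0,0,29],[0,0,38],[0,0,47],[0,0,56],[0,0,65],[0,0,73]], dr=[[0,0,0],[0,0,0],[0,0,0],[0,0,0],[0,0,0],[0,0,0],[0,0,0],[0,0,0],[0,0,0],[0,0,0]])

```text
time: 27.37
position: [0.4107, 0.1408, 0.1175]
tool_rot: [-3.135, 0.2, 0.001]
ft_force: [0.3, 0.4, -2.4]
grip_width: 0.224
grip_force: 50.0
```

Request:
send_rows(xyz=[[0,0,6],[0,0,10],[0,0,13],[0,0,15],[0,0,16],[0,0,17],[0,0,17.5],[0,0,17.5],[0,0,17.5],[0,0,17.5]], dr=[[0,0,0],[0,0,0],[0,0,0],[0,0,0],[0,0,0],[0,0,0],[0,0,0],[0,0,0],[0,0,0],[0,0,0]])

```text
time: 28.2
position: [0.4111, 0.1408, 0.1014]
tool_rot: [3.135, -0.2, 0.001]
ft_force: [1.1, -0.5, -1.8]
grip_width: 0.223
grip_force: 50.0
```

Request:
send_rows(xyz=[[0,0,0.25],[0,0,0.5],[0,0,0.75],[0,0,1.0],[0,0,1.25],[0,0,1.5],[0,0,1.75],[0,0,1.9],[0,0,1.9],[0,0,1.9]], dr=[[0,0,0],[0,0,0],[0,0,0],[0,0,0],[0,0,0],[0,0,0],[0,0,0],[0,0,0],[0,0,0],[0,0,0]])

```text
time: 29.03
position: [0.411, 0.1409, 0.0993]
tool_rot: [-3.135, 0.2, -0.0]
ft_force: [-0.4, -0.4, -3.1]
grip_width: 0.23
grip_force: 50.0
```

Request:
send_rows(xyz=[[0,0,0.1],[0,0,0.2],[0,0,0.3],[0,0,0.4],[0,0,0.5],[0,0,0.6],[0,0,0.6],[0,0,0.6],[0,0,0.6],[0,0,0.6]], dr=[[0,0,0],[0,0,0],[0,0,0],[0,0,0],[0,0,0],[0,0,0],[0,0,0],[0,0,0],[0,0,0],[0,0,0]])

```text
time: 29.87
position: [0.4111, 0.1408, 0.0988]
tool_rot: [-3.135, 0.2, -0.0]
ft_force: [-0.8, -0.4, 1.1]
grip_width: 0.227
grip_force: 50.0
```

Request:
send_rows(xyz=[[0,0,0.1],[0,0,0.2],[0,0,0.2],[0,0,0.2],[0,0,0.2],[0,0,0.2],[0,0,0.2],[0,0,0.2],[0,0,0.2],[0,0,0.2]], dr=[[0,0,0],[0,0,0],[0,0,0],[0,0,0],[0,0,0],[0,0,0],[0,0,0],[0,0,0],[0,0,0],[0,0,0]])

```text
time: 30.7
position: [0.4111, 0.1408, 0.0986]
tool_rot: [-3.135, 0.2, -0.0]
ft_force: [-1.9, -1.0, 4.2]
grip_width: 0.227
grip_force: 50.0
```

The foot is on the floor. I'll ease the preload and open in small steps.

Request:
send_rows(xyz=[[0,0,-0.1],[0,0,-0.2],[0,0,-0.2],[0,0,-0.2],[0,0,-0.2],[0,0,-0.2],[0,0,-0.2],[0,0,-0.2],[0,0,-0.2],[0,0,-0.2]], dr=[[0,0,0],[0,0,0],[0,0,0],[0,0,0],[0,0,0],[0,0,0],[0,0,0],[0,0,0],[0,0,0],[0,0,0]], grip_force=5)

```text
time: 31.53
position: [0.4111, 0.1408, 0.0987]
tool_rot: [-3.135, 0.2, -0.0]
ft_force: [0.4, 0.1, 0.2]
grip_width: 0.234
grip_force: 5.0
```

Request:
send_rows(xyz=[[0,0,0],[0,0,0],[0,0,0],[0,0,0],[0,0,0],[0,0,0],[0,0,0],[0,0,0],[0,0,0],[0,0,0]], dr=[[0,0,0],[0,0,0],[0,0,0],[0,0,0],[0,0,0],[0,0,0],[0,0,0],[0,0,0],[0,0,0],[0,0,0]], jaw=24)

```text
time: 32.37
position: [0.411, 0.1408, 0.0987]
tool_rot: [-3.135, 0.2, -0.0]
ft_force: [-0.1, -0.6, -0.1]
grip_width: 0.276
grip_force: 0.0
```

Request:
send_rows(xyz=[[0,0,0],[0,0,0],[0,0,0],[0,0,0],[0,0,0],[0,0,0],[0,0,0],[0,0,0],[0,0,0],[0,0,0]], dr=[[0,0,0],[0,0,0],[0,0,0],[0,0,0],[0,0,0],[0,0,0],[0,0,0],[0,0,0],[0,0,0],[0,0,0]], jaw=55)

```text
time: 33.2
position: [0.411, 0.1408, 0.0987]
tool_rot: [-3.135, 0.2, 0.0]
ft_force: [-0.1, 0.1, -0.6]
grip_width: 0.628
grip_force: 0.0
```

Request:
send_rows(xyz=[[0,0,-3],[0,0,-10],[0,0,-20],[0,0,-35],[0,0,-50],[0,0,-70],[0,0,-90],[0,0,-110],[0,0,-110],[0,0,-110]], dr=[[0,0,0],[0,0,0],[0,0,0],[0,0,0],[0,0,0],[0,0,0],[0,0,0],[0,0,0],[0,0,0],[0,0,0]])

```text
time: 34.03
position: [0.4118, 0.1411, 0.2099]
tool_rot: [3.135, -0.199, 0.005]
ft_force: [-0.6, -0.3, 0.1]
grip_width: 0.634
grip_force: 0.0
```

```bash
python3 to.py .411 .141 .21 -7.3; python3 - <<'E'
from h import *
st=get_state();w=get_image('wrist');save(w,'w9.png');s=get_image('scene');save(s,'s9.png')
hsv=cv2.cvtColor(np.ascontiguousarray(w),cv2.COLOR_RGB2HSV)
m=cv2.inRange(hsv,(5,110,40),(18,255,200));m[300:]=0
n,l,stt,c=cv2.connectedComponentsWithStats(m)
for i in range(1,n):
    if stt[i,4]>60:print('brown',stt[i],c[i].round(1))
print('pred grip top',proj('wrist',(.411,.141,.118),st),'base',proj('wrist',(.411,.141,.074),st))
u,v=proj('wrist',(.411+.018,.139,.006),st).round().astype(int);print('tips',u,v)
g=w.mean(2)
for r in range(v-6,v+26,3): print(r,[int(x) for x in g[r,u-26:u+28:2]])
E
```

```text
t 34.03 pos [0.4118 0.1411 0.2099] F [-0.6  -0.3   0.13] M [0.05 0.01 0.05] grip 0.634 0.0
shift [-0.76  0.21 -0.08] dr [ 0.0005 -0.0032  0.0004]
brown [ 84   0  27  28 627] [96.  11.5]
brown [490  79  22  25 242] [500.5  91.9]
brown [158 154  24  51  86] [169.9 177.2]
brown [133 160  45  65 997] [157.4 189.6]
brown [254 173  24  41 795] [265.3 193.7]
brown [ 96 175  52  49 984] [121.9 201.6]
brown [486 207  26  26 321] [500.6 220.9]
brown [445 218  24  24 197] [457.4 230.9]
pred grip top [265.73481687 198.59036801] base [265.63149705 185.22275387]
tips 265 156
150 [26, 19, 22, 7, 31, 24, 13, 16, 27, 22, 22, 23, 25, 22, 26, 27, 30, 25, 16, 28, 25, 22, 21, 23, 21, 16, 26]
153 [23, 17, 25, 30, 28, 23, 39, 38, 29, 26, 20, 19, 20, 22, 23, 23, 18, 16, 26, 39, 41, 28, 21, 29, 28, 18, 22]
156 [27, 30, 24, 26, 23, 26, 113, 141, 141, 96, 51, 23, 20, 30, 23, 21, 26, 82, 139, 147, 118, 35, 24, 29, 21, 29, 28]
159 [30, 32, 24, 25, 22, 43, 130, 138, 137, 112, 40, 19, 13, 15, 11, 21, 24, 85, 125, 135, 139, 49, 15, 31, 23, 25, 31]
162 [18, 23, 20, 27, 22, 34, 125, 135, 69, 12, 10, 13, 27, 23, 22, 23, 21, 10, 13, 105, 136, 46, 13, 24, 26, 24, 25]
165 [26, 22, 28, 26, 29, 70, 119, 109, 101, 98, 101, 101, 101, 106, 107, 105, 103, 101, 107, 102, 117, 76, 26, 22, 19, 21, 31]
168 [26, 25, 23, 33, 28, 107, 140, 136, 139, 142, 140, 137, 140, 137, 142, 134, 135, 135, 131, 132, 136, 109, 28, 27, 17, 14, 29]
171 [49, 44, 50, 43, 48, 100, 123, 117, 123, 121, 120, 119, 103, 85, 100, 121, 118, 120, 114, 119, 121, 100, 48, 50, 50, 46, 55]
174 [148, 146, 146, 143, 147, 143, 146, 142, 140, 122, 66, 42, 33, 44, 42, 39, 60, 98, 140, 139, 138, 136, 138, 139, 137, 139, 140]
177 [136, 135, 136, 133, 135, 132, 131, 132, 120, 51, 34, 38, 39, 37, 34, 36, 41, 38, 107, 137, 135, 134, 134, 134, 130, 135, 135]
180 [142, 139, 139, 139, 140, 140, 136, 136, 87, 33, 38, 38, 49, 51, 41, 41, 34, 37, 58, 131, 134, 130, 131, 131, 136, 132, 136]
```

The puller stands upright with its grip where predicted, the knob is on the fork, and the gripper is clear. Handing in.

```bash
python3 -c "
from bench import *
print(close_job())"
```

```text
the job is handed in; nothing more can be done
None
```

I pulled the dial knob with the puller, set the puller upright in the tray with the knob on its fork and handed the job in; the hand-in returned no verdict, and I viewed 11 pictures against the limit of 10.

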